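Lay a staggered block barrier for the little robot's test run

ROBOT

A 7-joint arm with a two-finger parallel gripper is mounted at the origin on the work surface. World frame = base frame: x ahead of the robot, y to its left, z up, the work surface at z = 0. Lengths are in m, angles in rad, forces in N, time in s.
With the tool pointing down it reaches from about 0.4 to 0.9 m from the base axis. Payload 5.6 kg.
Tool frame: the origin (TCP) lies midway between the tips of the shut fingers; the grasp point (between the pads) lies 19 mm behind it; y points along the fingers, z is the direction in which the jaws open and shut, and the axes are right-handed (so a half turn about y gives the same grasp; the last joint's range is limited). The gripper opens to 92 mm and grips with 3 to 60 N. Pads are 20 mm wide; open, the fingers measure 128 mm over their backs; the gripper's body (75 mm by 189 mm) begins 69 mm behind the grasp point.
Start: joints at [1.204, 0.468, -0.012, 1.603, 0.006, 1.071, -0.056], TCP at [0.207, -0.616, 0.215] pointing down, gripper open.
Joint ranges: [-2.53, 2.53], [-0.31, 2.02], [-1.57, 1.55], [0.28, 2.44], [-1.29, 4.43], [0.15, 1.84], [-2.92, 2.92]. Speed limits (rad/s): [2.57, 2.57, 3.14, 3.14, 3.14, 3.14, 3.14].

INTERFACE

Orientations are given as a 3x3 rotation matrix whose columns are the frame's x, y, z axes.
In Python, from station import env, effector, solver, viewer, workorder, search_frame, tip_of gives the robot as it stands. Calls block until the motion is done:
- env.reach(position, orientation): joint-space move of the TCP to a pose.
- env.movel(position, frame=None, rate=0.15): straight line of the TCP; frame=None keeps the orientation; rate is the mean speed in m/s.
- env.goto_joints(angles): joint-space move.
- effector.release() and effector.grasp(squeeze=None): open the fingers fully, or close them until they stop; squeeze is the grip in N (None keeps the last).
- env.pause(seconds).
- solver.inverse_kinematics(position, orientation): joint angles nearest the present ones, or None.
- env.sense(): the state.
- viewer.read_camera(name): name is "scene" or "top" or "wrist"; returns (picture, depth): 400x640x3 uint8, red, green, blue; 400x640 float32, m along the optical axis (not along the pixel's ray), 0 where there is no reading.
- viewer.camera_info(name): a dict with "intrinsics" (3x3 intrinsics, pixels), "eye" and "rotation" of the camera in the world; the wrist camera has in their place "T_tool_cam" (4x4, takes a point from camera to tool coordinates, whose origin is the TCP and whose axes are the tool frame's). Camera axes: x right, y up, looking along -z (the intrinsics and any distortion apply to the point x, -y, -z); pixel columns grow to the right and rows downward; lengths in m; the calibration is good to about 2 mm. The wrist camera is an equidistant fisheye: a pixel r from the principal point sees the ray r / f radians off the axis. A picture is of the moment at which its call begins: read the wrist's pose just before it. camera_info takes no time and is no camera call.
A pose or a line that the arm cannot do raises env.PlanningError and nothing moves.
- workorder.finish_job(): hands the job in, once; it reports no verdict.
Trained networks look in the newest picture that a camera, given by its name, has taken for a name from the list of things; names that differ only in an ending like _2 or _b are one class to them, and where a whole thing is asked for, a point or a joint stands for the part that bears it (a point fixed in the world has none). Each returns a list of dicts, best first, with "score" (0 to 1); they miss things now and then, are a little off and sometimes report something else, mostly with a low value. They report only what shows in the picture. A call takes as long as a camera call. They do not tell look-alikes from the thing itself.
- search_frame(camera, name): "at" ([x, y, z] in m, in world coordinates, good to about 4 mm: the middle of the surface that is visible of it).
- tip_of(camera, name): "at" ([x, y, z] in m, in world coordinates, good to about 4 mm: a listed point, or the origin of a listed thing).
The state is a dict: "t": time; "joint_positions": joint angles; "joint_velocities": joint speeds; "tau": joint torques, N m; "ee_pos": TCP position; "tcp_rot": TCP orientation; "wrist_force": force on the tool from outside, world axes, zero at the start; "moment": the same for the moment, N m; "gripper_width": finger opening in m.
Only numpy, scipy, OpenCV 4.12 (cv2) and the standard library are available. Lean on these libraries where they do the work, as an engineer would, in place of code of your own. Each camera call takes 0.05 s, during which the arm holds its last target. There are 200 camera calls.

TASK

Build the little barrier for the wheeled robot's stopping test on the aluminium base board, out of the two long and the two half-length rectangular blocks, end to end with gaps of only a few millimetres, flat, in line with the board and centred across its width. Lower course: a long block against the end post, then a half block next to it; upper course: the other half block on top at the post end, then the other long block next to it, so that it bridges the joint below. Leave the slat, the drum, the cone and the wheeled robot where they are.

Things in the scene. Friction and masses are not known exactly. Their poses are not given: they have to be found in the camera images.
- long_a_mid (a point): Long wooden building block, a plain brown cuboid 100 mm long (own x) x 36 mm wide (own y) x 30 mm high (own z), about 75 g, lying flat on the desk; the point is its centre, 15 mm above its underside. Grasp it from above across the 36 mm width. The two long blocks are alike and interchangeable.
- long_b_mid (a point): Long wooden building block, a plain brown cuboid 100 mm long (own x) x 36 mm wide (own y) x 30 mm high (own z), about 75 g, lying flat on the desk; the point is its centre, 15 mm above its underside. Grasp it from above across the 36 mm width. The two long blocks are alike and interchangeable.
- half_a_mid (a point): Half-length wooden building block, a plain brown cuboid 50 mm long (own x) x 36 mm wide (own y) x 30 mm high (own z), about 38 g, lying flat on the desk; the point is its centre, 15 mm above its underside. Grasp it from above across the 36 mm width. The two half blocks are alike and interchangeable.
- half_b_mid (a point): Half-length wooden building block, a plain brown cuboid 50 mm long (own x) x 36 mm wide (own y) x 30 mm high (own z), about 38 g, lying flat on the desk; the point is its centre, 15 mm above its underside. Grasp it from above across the 36 mm width. The two half blocks are alike and interchangeable.
- sill: Aluminium board fixed to the desk at left or right, any yaw: 190 (own x) x 60 (y) x 8 mm. Origin: centre of its underside. Dark steel end post, 36 mm wide, top 45 mm above the desk, on its -x end; the post's inner face is at x = -80 mm. Courses run from it to +x on y = 0. Block centres with 3 mm gaps: lower long x = -27, half x = 51, z = 23 mm; upper half x = -52, long x = 26, z = 53 mm.
- slat: Thin loose wooden slat, 120 x 20 x 12 mm (x, y, z), lying among the blocks; not part of the barrier, to be left alone. Origin: centre of its underside.
- drum: Upright loose wooden cylinder, 36 mm in diameter and 36 mm high, among the blocks; to be left alone. Origin: centre of its underside.
- cone: Loose turned wooden cone, 48 mm across its foot, 44 mm high, among the blocks; to be left alone. Origin: centre of its underside.
- rover: Small round two-wheeled robot, loose, black body 140 mm across, about 52 mm high, wheels at its own +-y sides; stands on the side of the desk where the base board is not; to be left alone. Origin: centre of its underside, on the desk.
Mind the look-alikes: they are no part of the job. What is shaped like the part that bears long_a_mid but orange or pink is not meant.

How it is judged:
On the way:
1. the lower course lies on the base board: a long block at the post, a half block after it (((x of long_a_mid in the frame of sill between -0.037 and -0.017 m and y of long_a_mid in the frame of sill between -0.008 and 0.008 m and z of long_a_mid in the frame of sill between 0.018 and 0.028 m and angle between the x axis of long_a_mid and the x axis of sill, either way round below 0.15 rad and angle between long_a_mid's own z axis and vertical below 0.1 rad) or (x of long_b_mid in the frame of sill between -0.037 and -0.017 m and y of long_b_mid in the frame of sill between -0.008 and 0.008 m and z of long_b_mid in the frame of sill between 0.018 and 0.028 m and angle between the x axis of long_b_mid and the x axis of sill, either way round below 0.15 rad and angle between long_b_mid's own z axis and vertical below 0.1 rad)) and ((x of half_a_mid in the frame of sill between 0.041 and 0.061 m and y of half_a_mid in the frame of sill between -0.008 and 0.008 m and z of half_a_mid in the frame of sill between 0.018 and 0.028 m and angle between the x axis of half_a_mid and the x axis of sill, either way round below 0.15 rad and angle between half_a_mid's own z axis and vertical below 0.1 rad) or (x of half_b_mid in the frame of sill between 0.041 and 0.061 m and y of half_b_mid in the frame of sill between -0.008 and 0.008 m and z of half_b_mid in the frame of sill between 0.018 and 0.028 m and angle between the x axis of half_b_mid and the x axis of sill, either way round below 0.15 rad and angle between half_b_mid's own z axis and vertical below 0.1 rad))), for 0.2 s.
At the end, for the whole second after the job is handed in: Each block's centre is within 10 mm along, 8 mm across and 5 mm in height of its place (below: long at the post, then half; on top: half, then long), in line within 0.15 rad, level within 0.1 rad; slat, drum, cone and wheeled robot are within 30 mm of their starts (((x of long_a_mid in the frame of sill between -0.037 and -0.017 m and y of long_a_mid in the frame of sill between -0.008 and 0.008 m and z of long_a_mid in the frame of sill between 0.018 and 0.028 m and angle between the x axis of each of long_a_mid, long_b_mid and the x axis of sill, either way round below 0.15 rad and angle between each of long_a_mid, long_b_mid's own z axis and vertical below 0.1 rad and x of long_b_mid in the frame of sill between 0.016 and 0.036 m and y of long_b_mid in the frame of sill between -0.008 and 0.008 m and z of long_b_mid in the frame of sill between 0.048 and 0.058 m) or (x of long_b_mid in the frame of sill between -0.037 and -0.017 m and y of long_b_mid in the frame of sill between -0.008 and 0.008 m and z of long_b_mid in the frame of sill between 0.018 and 0.028 m and angle between the x axis of each of long_b_mid, long_a_mid and the x axis of sill, either way round below 0.15 rad and angle between each of long_b_mid, long_a_mid's own z axis and vertical below 0.1 rad and x of long_a_mid in the frame of sill between 0.016 and 0.036 m and y of long_a_mid in the frame of sill between -0.008 and 0.008 m and z of long_a_mid in the frame of sill between 0.048 and 0.058 m)) and ((x of half_a_mid in the frame of sill between 0.041 and 0.061 m and y of half_a_mid in the frame of sill between -0.008 and 0.008 m and z of half_a_mid in the frame of sill between 0.018 and 0.028 m and angle between the x axis of each of half_a_mid, half_b_mid and the x axis of sill, either way round below 0.15 rad and angle between each of half_a_mid, half_b_mid's own z axis and vertical below 0.1 rad and x of half_b_mid in the frame of sill between -0.062 and -0.042 m and y of half_b_mid in the frame of sill between -0.008 and 0.008 m and z of half_b_mid in the frame of sill between 0.048 and 0.058 m) or (x of half_b_mid in the frame of sill between 0.041 and 0.061 m and y of half_b_mid in the frame of sill between -0.008 and 0.008 m and z of half_b_mid in the frame of sill between 0.018 and 0.028 m and angle between the x axis of each of half_b_mid, half_a_mid and the x axis of sill, either way round below 0.15 rad and angle between each of half_b_mid, half_a_mid's own z axis and vertical below 0.1 rad and x of half_a_mid in the frame of sill between -0.062 and -0.042 m and y of half_a_mid in the frame of sill between -0.008 and 0.008 m and z of half_a_mid in the frame of sill between 0.048 and 0.058 m)) and distance of each of slat, drum, cone, rover from where it was at the start of the episode below 0.03 m); the robot touches nothing.
It fails at once if the slat is shifted by more than 30 mm or tipped over (distance of slat from where it was at the start of the episode above 0.03 m or angle between slat's own z axis and vertical above 0.5 rad).
It fails at once if the drum is shifted by more than 30 mm or tipped over (distance of drum from where it was at the start of the episode above 0.03 m or angle between drum's own z axis and vertical above 0.5 rad).
It fails at once if the cone is shifted by more than 30 mm or tipped over (distance of cone from where it was at the start of the episode above 0.03 m or angle between cone's own z axis and vertical above 0.5 rad).
It fails at once if the wheeled robot is shifted by more than 30 mm or tipped over (distance of rover from where it was at the start of the episode above 0.03 m or angle between rover's own z axis and vertical above 0.5 rad).
It also fails if it takes over 104 s, if anything falls off the work surface, if the arm or the gripper's body presses on something with over 40 N, if the wrist force passes 120 N, or if a joint passes its speed limit or range.

## Working session

There is one attempt and no reset: what is moved stays moved. The work goes in short steps, each a Python script; the robot and the scene stay as the last script left them, time stands still between calls to the robot, and variables do not carry over. Pictures are saved under pics/ and viewed, about 12 in all and at most 16, crops included, and the job is handed in when it is done.

```bash
ls; mkdir -p pics
python3 - <<'E'
from station import env, effector, solver, viewer, workorder, search_frame, tip_of
import cv2,numpy as np
for c in ("top","scene"):
    p,d=viewer.read_camera(c); cv2.imwrite(f"pics/{c}0.png",p[:,:,::-1]); np.savez(f"{c}0.npz",p=p,d=d)
    i=viewer.camera_info(c); print(c,i)
    for n in ("long_a_mid","half_a_mid","sill","slat","drum","cone","rover"):
        print(n,[(np.round(r["at"],3).tolist(),round(r["score"],2)) for r in tip_of(c,n)])
s=env.sense(); print(s["t"],s["tcp_rot"],s["gripper_width"])
E
```

```text
pics
top {'intrinsics': array([[419.77721614,   0.        , 315.50204504],
       [  0.        , 419.77721614, 196.06449911],
       [  0.        ,   0.        ,   1.        ]]), 'eye': array([ 0.43992137, -0.00246454,  1.02864923]), 'rotation': array([[-2.62561417e-02,  9.93010417e-01, -1.15069222e-01],
       [-9.99652594e-01, -2.63468059e-02,  7.33188696e-04],
       [-2.30364245e-03,  1.15048497e-01,  9.93357205e-01]])}
long_a_mid [([0.397, -0.19, 0.016], 0.77), ([0.56, -0.131, 0.016], 0.67), ([0.639, -0.264, 0.015], 0.62)]
half_a_mid [([0.55, -0.005, 0.014], 0.71), ([0.438, -0.346, -0.002], 0.36)]
sill [([0.438, -0.351, -0.001], 0.73)]
slat [([0.687, -0.07, -0.0], 0.86)]
drum [([0.556, 0.136, 0.003], 0.66)]
cone [([0.436, 0.061, -0.002], 0.71)]
rover [([0.431, 0.342, 0.001], 0.89)]
scene {'intrinsics': array([[431.84214827,   0.        , 314.93490659],
       [  0.        , 431.84214827, 199.96602878],
       [  0.        ,   0.        ,   1.        ]]), 'eye': array([1.29562382, 0.2472108 , 0.65604835]), 'rotation': array([[-0.31626299, -0.5874698 ,  0.74488721],
       [ 0.94866784, -0.1936497 ,  0.25005823],
       [-0.00265447,  0.7857347 ,  0.61855795]])}
long_a_mid [([0.391, -0.192, 0.016], 0.9), ([0.643, -0.262, 0.014], 0.74), ([0.556, -0.131, 0.012], 0.65)]
half_a_mid [([0.549, -0.006, 0.015], 0.89)]
sill [([0.439, -0.348, -0.0], 0.71)]
slat []
drum [([0.558, 0.137, 0.002], 0.8)]
cone [([0.682, 0.061, 0.014], 0.67), ([0.435, 0.055, 0.001], 0.54)]
rover [([0.438, 0.346, 0.004], 0.94)]
0.8 [[-9.48056030e-01 -1.91052012e-05  3.18103386e-01]
 [-3.18103384e-01 -8.07558209e-05 -9.48056027e-01]
 [ 4.38015012e-05 -9.99999997e-01  7.04836138e-05]] 0.09200232319012026
```

View pics/top0.png

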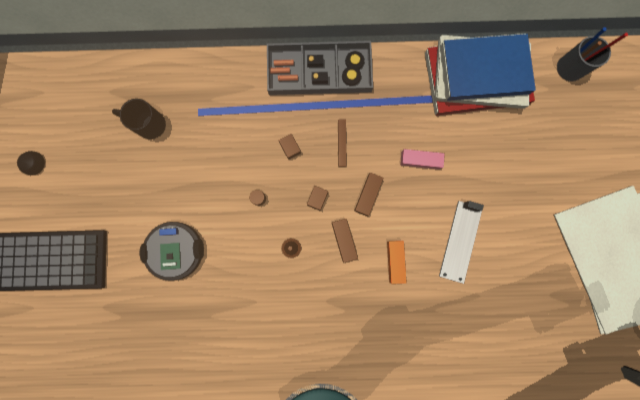

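View pics/scene0.png

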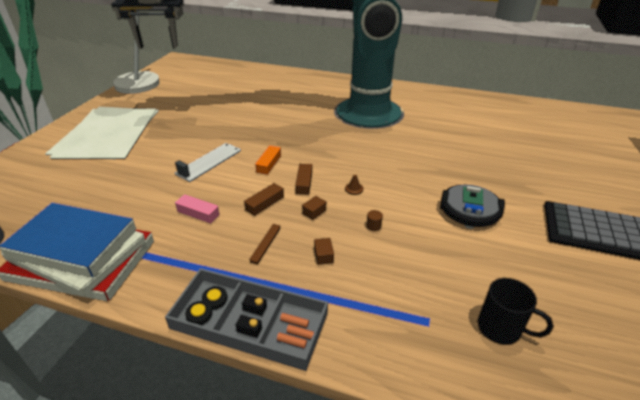

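Top view: the brown longs are at (345,240) and (369,195), and the halves at (317,198) and (290,147). The board is at (461,242) with its post at (473,206). The orange block (397,262) and pink block (423,159) are decoys. Next I fit the poses from depth.

```bash
cat > h.py <<'E'
from station import env, effector, solver, viewer, workorder, search_frame, tip_of
import cv2,numpy as np
def cloud(cam,d,info=None):
    i=info or viewer.camera_info(cam); K=i["intrinsics"]
    v,u=np.mgrid[:400,:640]
    P=np.stack([(u-K[0,2])/K[0,0]*d,-(v-K[1,2])/K[1,1]*d,-d],-1)
    return P@i["rotation"].T+i["eye"]
def rect(xy):
    (c,s,a)=cv2.minAreaRect((xy*1000).astype(np.float32))
    if s[0]<s[1]: s=s[::-1]; a+=90
    a=(a+90)%180-90
    return np.array(c)/1000,np.array(s),a
E
python3 - <<'E'
from h import *
for c in ("top","scene"):
    z=np.load(f"{c}0.npz"); p,d=z["p"],z["d"]; W=cloud(c,d); W[d==0]=9
    hsv=cv2.cvtColor(p,cv2.COLOR_RGB2HSV)
    for name,(x,y) in dict(LA=(.394,-.191-0.0),LB=(.56,-.131),HA=(.55,-.005),L1=(.394,-.06),H2=(.68,.061),sill=(.438,-.35),slat=(.687,-.07),orange=(.36,-.19),drum=(.557,.136),cone=(.435,.06)).items():
        r=.11 if name=="sill" else .065
        m=(np.hypot(W[...,0]-x,W[...,1]-y)<r)&(W[...,2]>.004)&(W[...,2]<.08)
        n,l,st,ce=cv2.connectedComponentsWithStats(m.astype(np.uint8))
        for k in range(1,n):
            if st[k,4]<60: continue
            q=W[l==k]; zt=np.percentile(q[:,2],90)
            t=q[abs(q[:,2]-zt)<.005] if name!="sill" else q[q[:,2]<.013]
            cc,s,a=rect(t[:,:2]); print(c,name,st[k,4],"c",cc.round(4),"size",s.round(1),"ang",round(a,1),"z",round(zt,4),"med col",np.median(p[l==k],0), "std",t[:,2].std().round(4))
E
```

```text
top LA 725 c [ 0.3946 -0.1909] size [98.7 36.3] ang 0.3 z 0.0324 med col [208. 126.  63.] std 0.0016
top LB 659 c [ 0.5574 -0.1313] size [100.1  36. ] ang -23.4 z 0.0325 med col [132.  91.  63.] std 0.0015
top HA 332 c [ 0.5516 -0.0069] size [48.6 35.7] ang -23.4 z 0.0328 med col [144. 103.  73.] std 0.0016
top L1 401 c [ 0.4304 -0.0733] size [63.  35.8] ang 14.2 z 0.0323 med col [138.  97.  68.] std 0.0015
top H2 329 c [0.6804 0.0577] size [50.8 35.6] ang 26.7 z 0.0322 med col [139.  98.  69.] std 0.0015
top sill 2059 c [ 0.4426 -0.3511] size [198.8  68.9] ang -17.3 z 0.0124 med col [210. 204. 192.] std 0.0018
top slat 381 c [ 0.6885 -0.071 ] size [117.6  17.7] ang -1.9 z 0.0145 med col [129.  90.  62.] std 0.0016
top orange 579 c [ 0.3851 -0.191 ] size [79.5 36.3] ang 0.3 z 0.0325 med col [208. 126.  63.] std 0.0016
top drum 201 c [0.5559 0.1369] size [34.4 33.4] ang 21.3 z 0.0383 med col [151. 110.  79.] std 0.0015
top cone 296 c [0.4326 0.0598] size [16.4 14. ] ang -1.3 z 0.0373 med col [99.5 66.  42. ] std 0.0028
scene LA 476 c [ 0.3931 -0.1911] size [104.7  38.7] ang 0.7 z 0.03
[... 288 characters left out ...]
[64.9 35.7] ang 14.0 z 0.0326 med col [107.   64.   30.5] std 0.0011
scene H2 471 c [0.6813 0.0587] size [52.9 36.2] ang 26.3 z 0.0321 med col [105.  62.  29.] std 0.0013
scene sill 1005 c [ 0.4354 -0.3612] size [192.7  91.9] ang -19.6 z 0.032 med col [199. 198. 186.] std 0.0016
scene slat 440 c [ 0.689  -0.0706] size [120.7  21.8] ang -0.5 z 0.0142 med col [106.  63.  30.] std 0.0013
scene orange 299 c [ 0.3821 -0.1899] size [83.2 38.5] ang -1.5 z 0.0324 med col [223. 113.  15.] std 0.0013
scene drum 301 c [0.5564 0.1372] size [36.5 35. ] ang 42.5 z 0.0378 med col [91. 56. 27.] std 0.0014
scene cone 242 c [0.4376 0.062 ] size [15.7 10.8] ang -66.1 z 0.037 med col [93.  56.5 28. ] std 0.0024
```

```bash
cat >> h.py <<'E'
def R(yaw):   # jaw (tool z) across a block whose long axis has this yaw
    z=np.array([-np.sin(yaw),np.cos(yaw),0]); y=np.array([0,0,-1.]); return np.column_stack([np.cross(y,z),y,z])
def best(pos,yaw):
    q0=env.sense()["joint_positions"]; o=[]
    for k in (0,np.pi):
        q=solver.inverse_kinematics(pos,R(yaw+k))
        if q is not None: o.append((np.abs(np.array(q)-q0).max(),yaw+k))
    return min(o)[1] if o else None
E
python3 - <<'E'
from h import *
for c in ("top","scene"):
    z=np.load(f"{c}0.npz"); p,d=z["p"].astype(int),z["d"]; W=cloud(c,d); W[d==0]=9
    m=(np.hypot(W[...,0]-.42,W[...,1]+.07)<.07)&(W[...,2]>.024)&(W[...,2]<.08); q=W[m]; print(c,"LA",rect(q[abs(q[:,2]-.0322)<.005][:,:2]))
    near=np.hypot(W[...,0]-.44,W[...,1]+.35)<.13
    m=near&((p[...,0]-p[...,2])<50)&(p[...,0]>140)&(W[...,2]<.02)
    n,l,st,_=cv2.connectedComponentsWithStats(m.astype(np.uint8)); k=1+st[1:,4].argmax(); q=W[l==k]
    print("alu",rect(q[:,:2]),len(q),np.median(q[:,2]))
    m=near&(W[...,2]>.03)&(p.sum(-1)<250); q=W[m]; zt=np.percentile(q[:,2],85); t=q[abs(q[:,2]-zt)<.006]; print("post",rect(t[:,:2]),len(t),zt)
s=.1
for n,pos,yaw in (("LA",(.413,-.068,.006),14),("LB",(.5577,-.131,.006),-23.2),("H2",(.681,.058,.006),26.5),("HA",(.552,-.0065,.006),-23.5),("sill",(.44,-.35,.012),162.7),("hi",(.44,-.35,.35),162.7)):
    for k in (0,180):
        q=solver.inverse_kinematics(pos,R(np.radians(yaw+k))); print(n,k,None if q is None else np.round(q,2))
E
```

```text
top LA (array([ 0.44437573, -0.06980836]), array([91.83033752, 35.90222168]), 14.105510711669922)
alu (array([ 0.43928381, -0.35186087]), array([191.59649658,  61.86046219]), -18.11780548095703) 1850 0.008695473241720708
post (array([ 0.52073035, -0.37671582]), array([34.12096786, 14.26047039]), 72.73556518554688) 91 0.04727617161613673
scene LA (array([ 0.4433093, -0.0698678]), array([94.53376007, 35.68419647]), 14.211447715759277)
alu (array([ 0.43520648, -0.34832748]), array([194.92597961,  62.96187592]), -17.921836853027344) 759 0.009071965008105365
post (array([ 0.5249295 , -0.37403915]), array([29.26077843, 12.50804234]), 75.65790557861328) 44 0.04607280337148628
LA 0 [ 0.61  0.56 -0.62  2.24  0.66  0.52  1.29]
LA 180 [ 0.3   0.48 -0.25  2.26  0.29  0.42 -1.51]
LB 0 [ 0.62  0.73 -0.6   1.88  0.61  0.72  0.84]
LB 180 [ 0.21  0.63 -0.05  1.91  0.05  0.6  -1.84]
H2 0 [ 0.53  1.13 -1.12  1.58  1.09  1.16  1.19]
H2 180 [ 0.07  0.79 -0.3   1.61  0.31  0.79 -1.47]
HA 0 [ 0.51  0.76 -0.73  1.93  0.74  0.75  0.5 ]
HA 180 [ 0.08  0.62 -0.16  1.96  0.17  0.58 -2.18]
sill 0 [ 0.6   0.61  0.01  1.94 -0.02  0.59 -1.25]
sill 180 [ 1.    0.68 -0.5   1.91  0.5   0.67  1.46]
hi 0 [ 0.66  0.21 -0.05  1.65  0.01  1.28 -1.27]
hi 180 [ 1.11  0.27 -0.61  1.62  0.16  1.3   1.74]
```

```bash
cat >> h.py <<'E'
def wrist(save=None):
    s=env.sense(); i=viewer.camera_info("wrist"); p,d=viewer.read_camera("wrist"); K=i["intrinsics"]
    v,u=np.mgrid[:400,:640]; a=(u-K[0,2])/K[0,0]; b=(v-K[1,2])/K[1,1]; th=np.hypot(a,b); g=np.tan(np.minimum(th,1.4))/np.maximum(th,1e-9)
    P=np.stack([a*g*d,-b*g*d,-d],-1); T=i["T_tool_cam"]
    W=(P@T[:3,:3].T+T[:3,3])@np.array(s["tcp_rot"]).T+s["ee_pos"]; W[d==0]=9
    if save: cv2.imwrite(f"pics/{save}.png",p[:,:,::-1])
    return p,d,W
def sillfit(p,W,zmax=.016):
    p=p.astype(int); near=np.hypot(W[...,0]-.44,W[...,1]+.35)<.13
    m=near&((p[...,0]-p[...,2])<50)&(p[...,0]>120)&(W[...,2]<zmax)
    n,l,st,_=cv2.connectedComponentsWithStats(m.astype(np.uint8)); k=1+st[1:,4].argmax(); q=W[l==k]
    print("alu",rect(q[:,:2]),len(q),np.median(q[:,2]))
    m=near&(W[...,2]>.03)&(p.sum(-1)<250); q=W[m]
    if len(q): zt=np.percentile(q[:,2],85); t=q[abs(q[:,2]-zt)<.006]; print("post",rect(t[:,:2]),len(t),zt)
def block(W,x,y,r,zt):
    m=(np.hypot(W[...,0]-x,W[...,1]-y)<r)&(abs(W[...,2]-zt)<.007)
    n,l,st,_=cv2.connectedComponentsWithStats(m.astype(np.uint8)); k=1+st[1:,4].argmax(); q=W[l==k]; print("block",rect(q[:,:2]),len(q),np.median(q[:,2]))
E
python3 - <<'E'
from h import *
env.reach([.44,-.35,.25],R(np.radians(161.9)))
p,d,W=wrist("w1"); sillfit(p,W)
env.reach([.45,-.07,.25],R(np.radians(14.1+180)))
p,d,W=wrist("w2"); block(W,.45,-.07,.075,.03); block(W,.5577,-.131,.06,.03); block(W,.552,-.0065,.04,.03);print(env.sense()["t"])
E
```

```text
alu (array([ 0.43708099, -0.35119861]), array([192.00485229,  60.93789291]), -17.693946838378906) 5546 0.007202215704319753
post (array([ 0.45242413, -0.35669293]), array([191.4158783 ,  37.71979523]), 71.56562805175781) 21898 0.37947515064162124
block (array([ 0.44838177, -0.06967554]), array([98.21660614, 35.68468475]), 14.32624340057373) 2093 0.02917545789993714
block (array([ 0.55796423, -0.13200916]), array([100.47709656,  37.11502075]), -23.217552185058594) 2152 0.02931060434377375
block (array([ 0.55185565, -0.00735513]), array([50.5537529 , 36.95243454]), -23.65857696533203) 1121 0.029182415175917326
3.3167
```

View pics/w1.png

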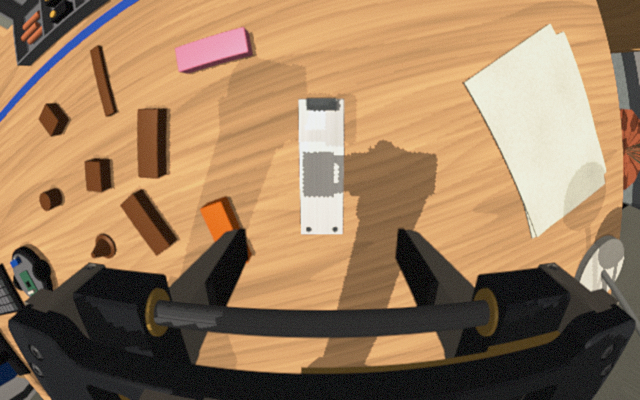

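View pics/w2.png

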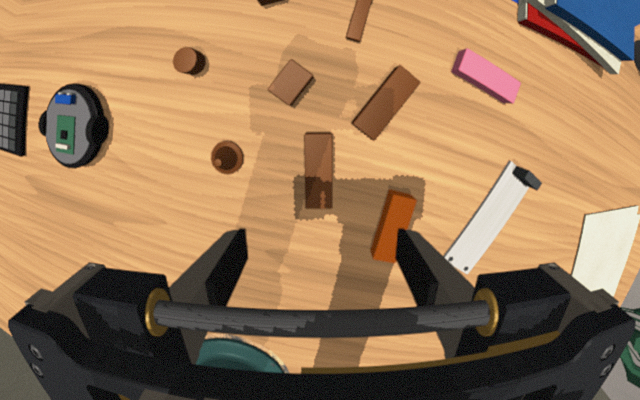

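Wrist view 1 shows the board at (321,167) with its post at (322,103), and nothing obstructs it. View 2 shows the first long at (318,170) and clear finger room on both sides. Placing the first long now.

```bash
cat >> h.py <<'E'
S=np.array([.438,-.351]); SY=np.radians(162.2)
def sp(x,y=0): return S+x*np.array([np.cos(SY),np.sin(SY)])+y*np.array([-np.sin(SY),np.cos(SY)])
def pick(x,y,deg,z=.006):
    a=best([x,y,.12],np.radians(deg)); env.reach([x,y,.12],R(a)); env.movel([x,y,z],rate=.1)
    effector.grasp(squeeze=20); s=env.sense(); print("grip",s["gripper_width"],s["wrist_force"])
    env.movel([x,y,.16]); s=env.sense(); print("lift",s["gripper_width"],s["t"])
def place(sx,base,z=.006,sy=0):
    x,y=sp(sx,sy); a=best([x,y,.16],SY); env.reach([x,y,.16],R(a))
    env.movel([x,y,base+z+.02],rate=.1); print("F above",env.sense()["wrist_force"].round(1))
    env.movel([x,y,base+z+.001],rate=.03); print("F down",env.sense()["wrist_force"].round(1), env.sense()["ee_pos"])
    effector.release(); env.movel([x,y,.2]); print("t",env.sense()["t"])
def insill(W,x,r,zt,n):
    c=sp(x); m=(np.hypot(W[...,0]-c[0],W[...,1]-c[1])<r)&(abs(W[...,2]-zt)<.007)
    k_,l,st,_=cv2.connectedComponentsWithStats(m.astype(np.uint8)); k=1+st[1:,4].argmax(); q=W[l==k]
    c,s,a=rect(q[:,:2]); e=c-S; print(n,"sill x,y mm",(1e3*np.array([e@[np.cos(SY),np.sin(SY)],e@[-np.sin(SY),np.cos(SY)]])).round(1),"size",s.round(1),"dyaw",round((a-np.degrees(SY)+90)%180-90,1),"z",np.median(q[:,2]).round(4))
E
python3 - <<'E'
from h import *
pick(.4484,-.0697,14.2)
place(-.026,.008)
x,y=sp(0.0); env.movel([x,y,.25])
p,d,W=wrist("w3"); sillfit(p,W); insill(W,-.026,.07,.038,"L")
E
```

```text
grip 0.035656922369449603 [-0.95403484 -0.82182995 -0.38160255]
lift 0.03610044517984088 7.25
F above [ 0.6 -1.1 -1.2]
F down [ 0.4 -1.6 -0.1] [ 0.46280343 -0.35900658  0.01497225]
t 12.875
alu (array([ 0.43832355, -0.35229865]), array([188.53897095,  62.29560089]), -17.729049682617188) 3210 0.007138092240621494
post (array([ 0.45082663, -0.35645862]), array([190.3407135 ,  38.32308578]), 71.98481750488281) 22016 0.3790976005617916
L sill x,y mm [-27.3   0.7] size [97.7 35.9] dyaw 0.1 z 0.0371
```

View pics/w3.png

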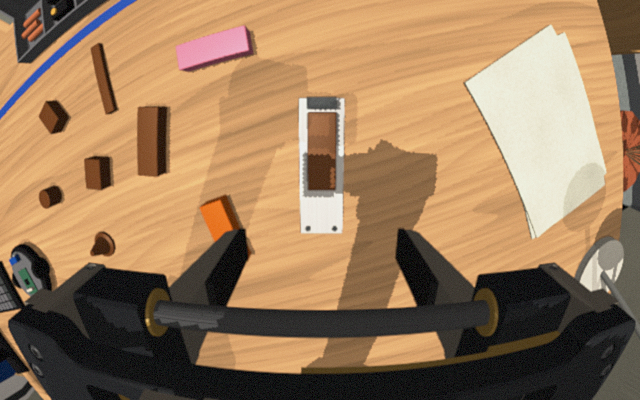

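The long sits centred at the post at (321,151), with a small gap. Next the lower half, then the upper half, checking each.

```bash
python3 - <<'E'
from h import *
pick(.552,-.007,-23.5)
place(.052,.008)
x,y=sp(0.0); env.movel([x,y,.25])
p,d,W=wrist("w4"); insill(W,-.026,.055,.038,"all low"); insill(W,.06,.03,.038,"H end")
pp,d=viewer.read_camera("scene"); cv2.imwrite("pics/s4.png",cv2.resize(pp[110:230,130:330,::-1],None,fx=3,fy=3))
x,y=.681,.05; env.reach([x,y,.25],R(best([x,y,.25],np.radians(26.5)))); p,d,W=wrist(); block(W,.681,.058,.04,.03)
E
python3 -c "
import cv2,numpy as np;a=cv2.imread('pics/w4.png')[80:250,240:400];b=cv2.imread('pics/s4.png')
a=cv2.resize(a,None,fx=2.1,fy=2.1);b=b[:357,:440];cv2.imwrite('pics/c4.png',np.hstack([a[:357],b]))"
```

```text
grip 0.035943768315556256 [ 0.44448624 -0.07752282 -0.16575254]
lift 0.03620469370279261 18.2333
F above [-0.2 -1.1  0.3]
F down [ 0.2 -0.5 -0.8] [ 0.38852551 -0.33511614  0.01496025]
t 24.1167
all low sill x,y mm [-26.5   0.9] size [99.  35.7] dyaw -0.2 z 0.0372
H end sill x,y mm [53.5  1.2] size [46.9 35.2] dyaw -0.8 z 0.0372
block (array([0.68102679, 0.05721406]), array([50.31587219, 35.23314285]), 26.20639991760254) 1086 0.029177772146295092
```

View pics/c4.png

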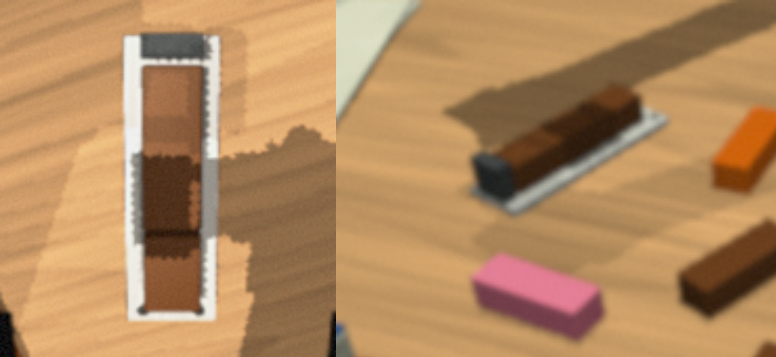

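The lower course is in line and centred: long below the post, joint at about (172,233), half after it. Now the upper course.

Run:
```python
from h import *
pick(.681,.0575,26.3)
place(-.051,.038)
x,y=sp(0.0); env.movel([x,y,.25])
p,d,W=wrist("w5"); insill(W,-.051,.04,.068,"UH"); insill(W,.04,.045,.038,"low")
pick(.558,-.1315,-23.2)
place(.0275,.038)
x,y=sp(0.0); env.movel([x,y,.25])
p,d,W=wrist("w6"); sillfit(p,W); insill(W,-.06,.03,.068,"UH"); insill(W,.03,.046,.068,"UL")
env.reach([.45,-.1,.4],env.sense()["tcp_rot"])
for c in ("top","scene"):
    p,d=viewer.read_camera(c); cv2.imwrite(f"pics/{c}6.png",p[:,:,::-1])
    for n in ("slat","drum","cone","rover"): print(c,n,[(np.round(r["at"],3).tolist(),round(r["score"],2)) for r in tip_of(c,n)][:2])
print(env.sense()["t"])
a=cv2.resize(cv2.imread("pics/w6.png")[80:250,240:400],None,fx=2.1,fy=2.1)[:357]; b=cv2.resize(cv2.imread("pics/scene6.png")[110:229,130:276],None,fx=3,fy=3)
cv2.imwrite("pics/c6.png",np.hstack([a,b]))
```

```text
grip 0.035979340171474763 [-0.87597595  0.0814209  -0.44841441]
lift 0.03602033658606237 30.55
F above [ 0.1 -0.6 -0.4]
F down [ 0.2  0.1 -1.2] [ 0.48667326 -0.36659558  0.04501522]
t 36.2667
UH sill x,y mm [-52.3   1.4] size [48.3 35.7] dyaw 0.0 z 0.0672
low sill x,y mm [50.8  0.7] size [48.3 34.6] dyaw 0.2 z 0.0371
grip 0.03585736206079904 [-0.26686281  0.31194392 -0.11556236]
lift 0.036091794056500495 41.3833
F above [ 0.6 -1.2 -0.3]
F down [-0.6 -0.6  0.2] [ 0.41188451 -0.34259431  0.04497093]
t 46.4
alu (array([ 0.43742828, -0.35184509]), array([190.49246216,  62.17530823]), -17.64160919189453) 1630 0.007145566460868086
post (array([ 0.45081589, -0.3557085 ]), array([190.74305725,  37.53707886]), 72.22309875488281) 22040 0.37831238235079195
UH sill x,y mm [-53.6   1.6] size [46.  36.2] dyaw -0.3 z 0.0672
UL sill x,y mm [29.9  1.6] size [91.3 36.5] dyaw 0.0 z 0.0671
top slat [([0.688, -0.072, 0.004], 0.63)]
top drum [([0.559, 0.138, 0.003], 0.66)]
top cone [([0.434, 0.064, -0.004], 0.86)]
top rover [([0.431, 0.342, -0.001], 0.67)]
scene slat [([0.689, -0.072, -0.001], 0.65)]
scene drum [([0.558, 0.138, 0.006], 0.63)]
scene cone [([0.43, 0.055, -0.002], 0.53)]
scene rover [([0.44, 0.343, 0.002], 0.86)]
48.6083
```

View pics/c6.png

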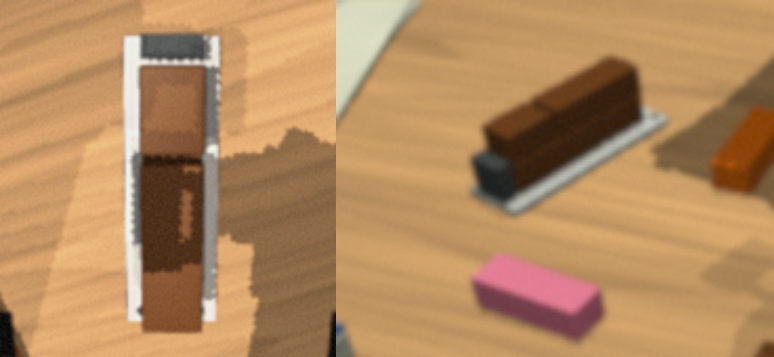

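View pics/scene6.png

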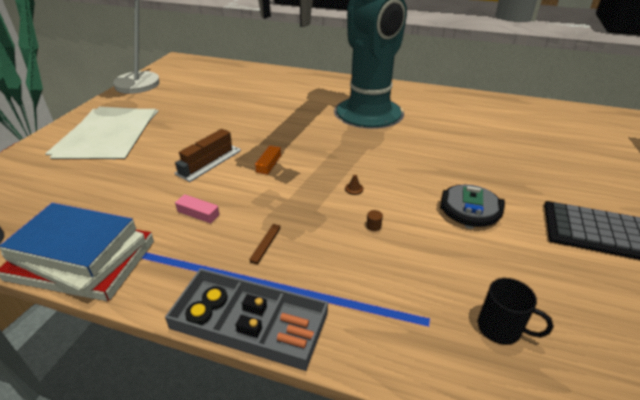

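The barrier stands complete at about (205,152) in the scene view: two courses, and the upper long bridges the lower joint. The other objects haven't moved.

```bash
python3 -c "
from h import *
workorder.finish_job(); print(env.sense()['t'])"
```

```text
the job is handed in; nothing more can be done
the job is handed in; nothing more can be done
```

I built the barrier on the base board and handed it in at about 49 s on the robot's clock, well inside the 104 s limit. The lower course is long then half from the post, and the upper course is half then long, bridging the joint below.

Last checks, in the board's frame:

| Block | Measured x (mm) | Target x (mm) | Measured y (mm) |
|---|---|---|---|
| Lower long | about -27 | -27 | 0.7–0.9 |
| Lower half | 51–53 | 51 | 0.7–1.2 |
| Upper half | about -52 | -52 | 1.4–1.6 |
| Upper long | 29.9 | 26 | 1.6 |

- **Level and alignment:** yaw errors were under 1°, and the top faces measured about 37 mm and 67 mm above the desk, against 38 mm and 68 mm nominal.
- **Upper long:** its 29.9 mm comes from a fit that cut off part of the block (91 mm of its 100 mm length), so it probably reads a few millimetres too far. I placed it at a commanded 27.5 mm, which is within tolerance.
- **Lower half:** its x readings were also from clipped fits, so they are good to about 2 mm.
- **Left alone:** the networks put the slat, drum, cone and rover within a few millimetres of their starting positions. One cone reading was about 7 mm off another, which is network noise.
- **Post fit:** fitting the end post from the wrist camera failed because it picked up the gripper instead, so I didn't use it. The board pose came from the board's outline in the top and wrist views, and agreed with the post seen from the top camera.

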